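Index a click-stop storage carousel and load a blank flange through its dust flap

ROBOT

A 6-joint arm with a two-finger parallel gripper is mounted at the origin on a cart in front of the work surface, level with it; the furniture and walls round the work are solid. World frame = base frame: x ahead of the robot, y to its left, z up, the work surface at z = 0. Lengths are in mm, angles in degrees, forces in N, time in s.
With the tool pointing down it reaches from about 375 to 975 mm from the base axis. Payload 3.8 kg.
Tool frame: the origin (TCP) lies midway between the tips of the shut fingers; the grasp point (between the pads) lies 19 mm behind it; z points along the fingers, y is the direction in which the jaws open and shut (so a half turn about z gives the same grasp; the last joint's range is limited). The gripper opens to 85 mm and grips with 20 to 120 N. Pads are 22 mm wide; open, the fingers measure 114 mm over their backs; the gripper's body (76 mm by 85 mm) begins 54 mm behind the grasp point. The pads swing forward as they close: fully open they stand 13 mm farther back than shut.
Start: joints at [-76.885, 15.12, 91.902, -0, 72.978, -2.114], TCP at [177.304, -651.292, 231.28] pointing down, gripper open.
Joint ranges: [-150.88, 150.88], [-54.13, 125.18], [17.81, 147.31], [-75.09, 255.09], [0, 152.58], [-146.25, 146.25]. Speed limits (degrees/s): [147.25, 147.25, 180, 180, 180, 180].

INTERFACE

Orientations are given as [roll, pitch, yaw] about the fixed x, y, z axes, in that order (R = Rz(yaw) Ry(pitch) Rx(roll)).
In Python, from station import manip, cams gives the robot as it stands.
- The arm moves only by the tool apply_moves, never from a script. Its argument "moves" is a list of rows, each a list of 5 numbers: the shift along the tool's x, y, z in units of 40 mm (1.0 is 40 mm), then the turn about the tool's z in rad, then the opening, from -1 (shut) to 1 (fully open), so that 0 is half open. A call has 1 to 10 rows; each row is the pose to reach, as a shift and turn from the pose commanded when the call began, along the tool's axes at that moment; what a row does not reach only later rows make up. A row lasts 1/10 s, in which the tool goes at most 50 mm and 8.59 degrees, less where a joint would pass 70% of its speed; a pose out of reach is approached as far as the arm can. A call with a gripper value outside its range is refused whole. The fingers move at their own pace and stop on an object; the grip force is fixed at half the most. Time passes only in rows, so rows that repeat a pose let the fingers close. It gives the time, the measured TCP pose, the force and the opening at its end, in the units of the state.
- manip.get_obs(): the state, without advancing time (a new reading comes with each control period).
- cams.camera(name): name is "side" or "top" or "wrist"; returns a dict with "frame" (384x512x3 uint8, red, green, blue), "z_map" (384x512 float32, mm along the optical axis (not along the pixel's ray), 0 where there is no reading), "mtx" (3x3 intrinsics, pixels), "extrinsics" (4x4, takes a point from camera to world coordinates); the wrist camera has in their place "mount" (4x4, takes a point from camera to tool coordinates, whose origin is the TCP and whose axes are the flange's). Camera axes: x right, y up, looking along -z (the intrinsics and any distortion apply to the point x, -y, -z); pixel columns grow to the right and rows downward; lengths in mm; the calibration is good to about 2 mm. The wrist camera is an equidistant fisheye: a pixel r from the principal point sees the ray r / f radians off the axis. A picture is of the moment at which its call begins: read the wrist's pose just before it.
- manip.finish_job(): hands the job in, once; it reports no verdict.
The state is a dict: "clock": time; "q": joint angles; "joint_vel": joint speeds; "tau": joint torques, N m; "tcp_pos": TCP position; "eef_rot": TCP orientation; "wrist_force": force on the tool from outside, world axes, zero at the start; "torque": the same for the moment, N m; "opening": finger opening in mm.
Only numpy, scipy, OpenCV 4.12 (cv2) and the standard library are available. Lean on these libraries where they do the work, as an engineer would, in place of code of your own. Each camera call takes 0.05 s, during which the arm holds its last target.

TASK

The storage carousel has lost its count: swing its red crank peg anticlockwise (seen from above) back to the stop, then clockwise exactly four clicks, without going past the fourth. Then lay the loose mini blank flange (the small metal disc with dots round its rim, on the bench) on the loading deck and push it along the deck through the orange spring flap, fully home in the slot behind it, and let the flap swing shut. Leave the jars, the bottle, the blank cap and the centring ring where they are.

Things in the scene. Friction and masses are not known exactly. Their poses are not given: they have to be found in the camera images.
- port_home (a point): Where the centre of the flange is when it is fully home, touching the dial's hub ring, in the slot that faces the port: station x = -51.5 mm, y = 0, z = 23 mm.
- flange_center (a point): Centre (half-way up) of the loose mini blank flange: round metal disc 34 mm diameter, 8 mm thick, 30 to 65 g, a circle of small dots round its rim; starts lying flat on the bench; z is its upright axis.
- blank_cap: Smooth bevelled blank cap, 40 mm diameter, 6 mm high, origin at its underside; to be left.
- centring_ring: Centring ring with black o-ring, 37 mm diameter, 9 mm high, origin at its underside; to be left.
- amber_jar: Small amber jar with black lid, 28 mm diameter, 41 mm high, origin at its underside, beside the deck; to be left.
- blue_jar: Small blue jar with white lid, 28 mm diameter, 41 mm high, origin at its underside, beside the deck; to be left.
- wash_bottle: White wash bottle with red cap, 56 x 81 mm, 158 mm high, origin at its underside; to be left.
- blank_flange: The same loose mini blank flange, its  origin at the centre of its underside.
- station: Fixed frame of the carousel on the bench. Origin on the dial's upright axis, at bench height; z up; -x points from the axis out over the loading port. The white dial floor has radius 71 mm, top at z = 19 mm. Opposite the port a spring-plunger knob sticks out to x = 105 mm, below z = 14 mm.
- deck (a point): Middle of the bare loading area of the bare metal deck, on its surface (station x = -178 mm, y = 0, z = 20 mm). The deck spans station x = -213 to -75 mm, y = +-42 mm, all at z = 20 mm; bare from x = -213 to -157 mm, then between rails up to the dial.
- gate (a point): On the deck surface, middle of the closed flap (station x = -116 mm, y = 0). Two blue rails, 6 mm thick, tops at z = 34 mm: flared mouth at x = -155 to -142 mm, then inner faces at y = +-19 mm to the flap, at y = -19 and +24.5 mm beyond it to x = -78 mm. Gate posts at y = +-27.5 mm, 44 mm high. The channel is open above: closed fingers can travel in it.
- dial (a joint): Turn of the dial, rad, growing clockwise seen from above; 0 = anticlockwise stop, a click every 0.785. Starts resting in click 1, 2 or 3. A sprung detent: about 5 N at the peg takes it out; past half-way it snaps to the next click and rests there. No stop at click 4. Eight slots between radial walls 13 mm high; some hold fixed flanges, the one that faces the port at click 4 is empty.
- crank_peg (a point): Half-way up the red upright peg of the dial's crank: 13 mm diameter, free from z = 59 to 91 mm, 46 mm from the dial's axis. At dial = 0 it stands on the port side (station -x); turned q it has gone clockwise by q, so after four clicks it stands opposite the port. Crank arm below it: 14 mm wide, z = 52 to 59 mm.
- flap (a joint): Turn of the orange spring flap, rad: 0 = shut across the channel; opens to 1.6 toward the dial only, on an upright hinge at station x = -116, y = +21 mm. Panel 38 mm wide, 3 mm thick, z = 22.5 to 41.5 mm. A weak spring (0.2 to 0.8 N at the free edge) shuts it when nothing holds it open.

How it is judged (in metres and radians):
On the way, in this order (a step that is already met when the one before it is completed fails the run):
1. the dial is back at its anticlockwise stop (value of joint dial below 0.16 rad), for 0.1 s.
2. the dial rests at the fourth click, with the flange not yet in the port (value of joint dial between 2.9816 and 3.3016 rad and horizontal distance between flange_center and port_home above 0.08 m and velocity of joint dial below 0.3 rad/s), for 0.2 s.
3. the flange, flat on the deck, is pushing through the opened flap (value of joint flap above 0.35 rad and horizontal distance between flange_center and gate below 0.028 m and height (world z) of flange_center between 0.018 and 0.03 m).
4. the flange is fully home in the slot (horizontal distance between flange_center and port_home below 0.006 m and height (world z) of flange_center between 0.018 and 0.03 m and angle between flange_center's own z axis and vertical below 0.15 rad), for 0.2 s.
At the end, for the whole second after the job is handed in: The dial rests at the fourth click from the stop (within 0.16 rad); the flange lies flat, at rest, its centre within 6 mm of the home point in the slot facing the port; the flap is shut (under 0.2 rad) (all of step 4 and value of joint dial between 2.9816 and 3.3016 rad and value of joint flap below 0.2 rad and linear speed of blank_flange below 0.02 m/s and velocity of joint dial below 0.1 rad/s); the robot touches nothing.
It fails at once if the dial is turned past the fourth click (value of joint dial above 3.6 rad).
It fails at once if the cap, the ring, a jar or the bottle is moved by more than 20 mm or tipped (distance of any of blank_cap, centring_ring, amber_jar, blue_jar, wash_bottle from where it was at the start of the episode above 0.02 m or angle between any of blank_cap, centring_ring, amber_jar, blue_jar, wash_bottle's own z axis and vertical above 0.5 rad).
It also fails if it takes over 72 s, if anything falls off the work surface, if the arm or the gripper's body presses on something with over 40 N, if the wrist force passes 120 N, or if a joint passes its speed limit or range.

## Working session

There is one attempt and no reset: what is moved stays moved. The work goes in short steps, Python scripts to look and compute and a tool call to move; the robot and the scene stay as the last step left them, time stands still between calls to the robot, and variables do not carry over. Pictures are saved under pics/ and viewed, and the job is handed in when it is done.

Besides the shell and the picture viewer there is one more tool, called after "Request:" as a command line: name --pt "numbers of a row" for each row, then --argument value for the rest. apply_moves: Moves the arm, as the interface text tells. Its arguments: {"type":"object","properties":{"moves":{"type":"array"}},"required":["moves"]}

```bash
ls; mkdir -p pics; python3 - <<'E'
from station import manip,cams
import cv2,numpy as np
o=manip.get_obs()
print({k:np.round(v,3) for k,v in o.items()})
for n in ["top","side"]:
    c=cams.camera(n); cv2.imwrite(f"pics/{n}0.png",c["frame"][:,:,::-1]); np.savez(f"{n}0.npz",**c)
    print(n,c["mtx"],c["extrinsics"])
E
```

```text
pics
{'clock': np.float64(0.0), 'q': array([-7.6887e+01,  1.5171e+01,  9.1981e+01, -1.0000e-03,  7.2976e+01,
       -2.1150e+00]), 'joint_vel': array([-0.091,  0.014,  0.116,  0.113, -0.117, -0.036]), 'tau': array([ 0.0000e+00, -5.1511e+01, -3.6732e+01,  0.0000e+00,  1.3000e-02,
        0.0000e+00]), 'tcp_pos': array([ 177.112, -650.597,  229.942]), 'eef_rot': array([-1.79872e+02, -4.00000e-03,  1.52270e+01]), 'wrist_force': array([-0.382, -0.004,  0.212]), 'torque': array([ 0.016,  0.011, -0.012]), 'opening': np.float64(85.616)}
top [[456.09115185   0.         257.54067727]
 [  0.         456.09115185 194.86113225]
 [  0.           0.           1.        ]] [[-3.48119633e-03  9.92799201e-01 -1.19739833e-01  4.44854601e+02]
 [-9.99724312e-01 -6.23564129e-03 -2.26366033e-02 -2.09951116e+02]
 [-2.32202563e-02  1.19628020e-01  9.92547206e-01  1.18000783e+03]
 [ 0.00000000e+00  0.00000000e+00  0.00000000e+00  1.00000000e+00]]
side [[384.00140557   0.         257.47081677]
 [  0.         384.00140557 198.24319125]
 [  0.           0.           1.        ]] [[ 9.99959858e-01  3.32992426e-03  8.31825900e-03  5.68224078e+02]
 [ 5.15919879e-03  5.45045290e-01 -8.38390729e-01 -9.02380458e+02]
 [-7.32560552e-03  8.38399990e-01  5.45006232e-01  5.39992868e+02]
 [ 0.00000000e+00  0.00000000e+00  0.00000000e+00  1.00000000e+00]]
```

View pics/top0.png

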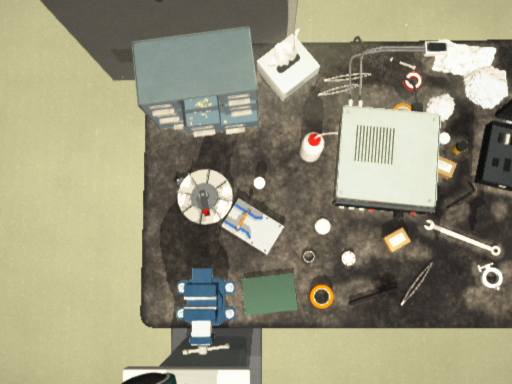

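View pics/side0.png

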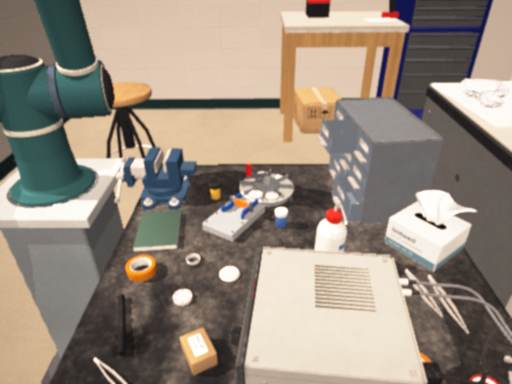

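```bash
python3 - <<'E'
import cv2
a=cv2.imread("pics/top0.png");
cv2.imwrite("pics/top0c.png",cv2.resize(a[70:270,200:460],None,fx=3,fy=3,interpolation=cv2.INTER_CUBIC))
E
```

```text
(no output)
```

View pics/top0c.png

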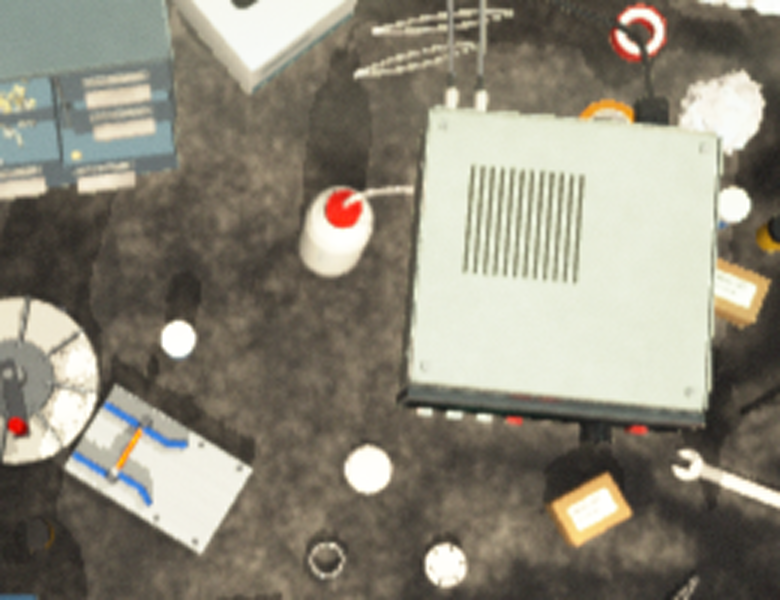

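```bash
cat > h.py <<'E'
import numpy as np,cv2
def load(n): return dict(np.load(n+".npz"))
def p2w(c,u,v,z):
    K=c["mtx"];E=c["extrinsics"]
    d=np.array([(u-K[0,2])/K[0,0],-(v-K[1,2])/K[1,1],-1.]);d=E[:3,:3]@d;o=E[:3,3]
    return o+d*(z-o[2])/d[2]
def w2p(c,p):
    K=c["mtx"];E=c["extrinsics"]
    q=E[:3,:3].T@(np.asarray(p,float)-E[:3,3]);return K[0,2]+K[0,0]*q[0]/-q[2],K[1,2]+K[1,1]*-q[1]/-q[2]
def dep(c,u,v):
    K=c["mtx"];z=c["z_map"][int(round(v)),int(round(u))]
    q=np.array([(u-K[0,2])/K[0,0]*z,-(v-K[1,2])/K[1,1]*z,-z]);return c["extrinsics"][:3,:3]@q+c["extrinsics"][:3,3]
def cloud(c):
    K=c["mtx"];z=c["z_map"];v,u=np.mgrid[:384,:512]
    q=np.stack([(u-K[0,2])/K[0,0]*z,-(v-K[1,2])/K[1,1]*z,-z],-1)
    return q@c["extrinsics"][:3,:3].T+c["extrinsics"][:3,3]
E
python3 - <<'E'
from h import *
c=load("top0")
a=cv2.imread("pics/top0.png")
cv2.imwrite("pics/st.png",cv2.resize(a[160:260,165:295],None,fx=6,fy=6,interpolation=cv2.INTER_CUBIC))
f=c["frame"]; P=cloud(c)
for n,u,v in [("flange",348.3,258.3),("cap",322.7,226.7),("ring",309,256.7),("deck",268,235),("bench",290,200)]:
    print(n,dep(c,u,v),p2w(c,u,v,6))
# red peg
r=f.astype(int);m=(r[...,0]>150)&(r[...,1]<60)&(r[...,2]<60)
n,l,s,ce=cv2.connectedComponentsWithStats(m.astype(np.uint8))
for i in range(1,n):
    if s[i,4]>8: print(ce[i],s[i],p2w(c,*ce[i],91), np.median(P[l==i],0))
E
```

```text
flange [ 422.84408467 -412.71559168    8.26866222] [ 422.80146902 -413.10817402    6.        ]
cap [ 503.16018272 -349.77301176    7.50402466] [ 503.23497398 -349.95236775    6.        ]
ring [ 427.01642077 -314.3470155    -2.16984469] [ 427.13969763 -313.6255518     6.        ]
deck [ 482.10976285 -209.6520663    21.98700671] [ 482.62408739 -209.64793779    6.        ]
bench [ 573.15767701 -267.33721382    0.64750061] [ 572.57537649 -267.07676836    6.        ]
[313.45333333 139.70666667] [309 134  11  11  75] [ 710.59984034 -321.71827889   91.        ] [ 700.02284559 -316.46481681  130.53082937]
[205.04545455 211.31818182] [203 209   5   6  22] [537.21355278 -58.86886027  91.        ] [537.70842192 -59.01191098  91.79845341]
```

View pics/st.png

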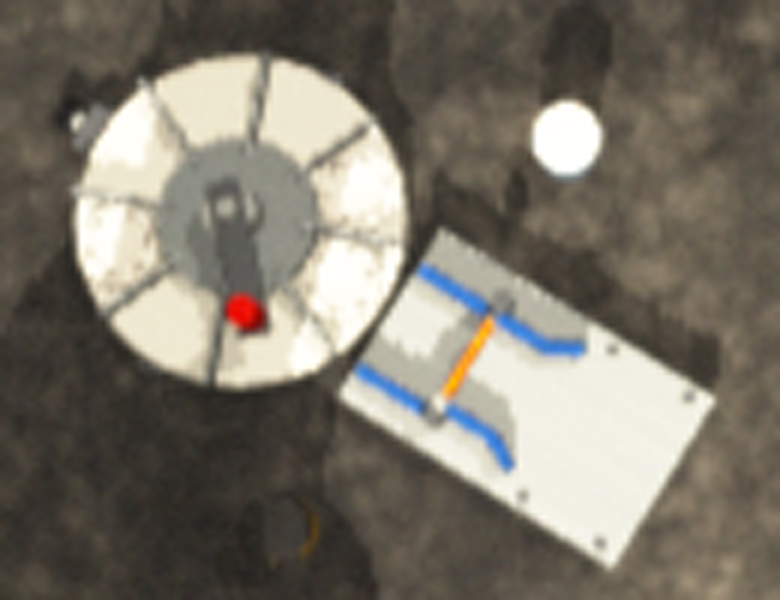

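```bash
python3 - <<'E'
from h import *
c=load("top0")
f=lambda x,y:(165+(x+.5)/6-.5,160+(y+.5)/6-.5)
img=[(441,228),(715,400),(612,570),(340,395)]
st=np.array([(-75,-42),(-213,-42),(-213,42),(-75,42)],float) # try
W=np.array([p2w(c,*f(*p),20)[:2] for p in img]);print(W)
print(np.linalg.norm(W-np.roll(W,-1,0),axis=1))
# dial circle rim: floor top z19
D=[p2w(c,*f(*p),19)[:2] for p in [(75,220),(408,220),(240,53),(240,390)]];print(D)
for sgn in (1,-1):
    s=st*[1,sgn]; a=s-s.mean(0);b=W-W.mean(0)
    th=np.arctan2((a[:,0]*b[:,1]-a[:,1]*b[:,0]).sum(),(a*b).sum());R=np.array([[np.cos(th),-np.sin(th)],[np.sin(th),np.cos(th)]])
    t=W.mean(0)-R@s.mean(0);print(sgn,np.degrees(th),t,np.abs(s@R.T+t-W).max())
    peg=np.array([537.4,-58.9]);q=R.T@(peg-t);print("peg st",q,np.hypot(*q), "dial deg", np.degrees(np.arctan2(q[1],-q[0])))
for n,p,z in [("blue",(568,138),41),("amber",(285,525),41)]: print(n,p2w(c,*f(*p),z))
np.save
E
```

```text
[[ 578.08208159 -133.58549519]
 [ 504.1377417  -249.75209182]
 [ 432.9749125  -205.77400233]
 [ 507.0006026   -90.77951095]]
[137.70418866  83.65536812 136.76087102  82.97547194]
[array([582.61731144,  23.71833881]), array([ 581.72880543, -119.37775666]), array([654.76028882, -46.52853617]), array([509.37974078, -48.04809833])]
1 57.70962056198602 [582.47513415 -48.24215264] 1.5728298266535035
peg st [-33.08923378  32.41080123] 46.318003288748514 dial deg 44.40656624358562
-1 56.651520731248574 [584.70992826 -49.68345198] 71.60465038493396
peg st [-33.70665267  34.45338351] 48.1993160670613 dial deg 45.62768179054793
blue [ 613.44998312 -188.39844111   41.        ]
amber [452.12909936 -70.41257853  41.        ]
```

```bash
cat >> h.py <<'E'
C=np.array([582.3,-48.0]);YS=57.6
def st2w(x,y):
    a=np.radians(YS);return C+np.array([[np.cos(a),-np.sin(a)],[np.sin(a),np.cos(a)]])@[x,y]
def w2st(p):
    a=np.radians(YS);return np.array([[np.cos(a),np.sin(a)],[-np.sin(a),np.cos(a)]])@(np.asarray(p)[:2]-C)
def peg(q):
    return st2w(-46*np.cos(np.radians(q)),46*np.sin(np.radians(q)))
def row(o,x,y,z,yaw):
    """units for a target world TCP and yaw, tool down, from obs o"""
    w=np.radians(o["eef_rot"][2]);d=np.array([x,y,z])-o["tcp_pos"]
    dy=(yaw-o["eef_rot"][2]+180)%360-180
    return np.round([(d[0]*np.cos(w)+d[1]*np.sin(w))/40,(d[0]*np.sin(w)-d[1]*np.cos(w))/40,-d[2]/40,-np.radians(dy)],3)
E
python3 - <<'E'
from h import *
from station import manip
o=manip.get_obs()
print(peg(45),row(o,*peg(45),150,192),row(o,*peg(45),150,15.2))
E
```

```text
[537.40782895 -58.0345891 ] [ 12.582 -11.929   2.002  -3.085] [ 1.2582e+01 -1.1929e+01  2.0020e+00  1.0000e-03]
```

Request:
apply_moves --pt "12.58 -11.93 0.5 -1.5 0.2" --pt "12.58 -11.93 0.5 -1.5 0.2" --pt "12.58 -11.93 0.5 -1.5 0.2" --pt "12.58 -11.93 0.5 -1.5 0.0" --pt "12.58 -11.93 0.5 -1.5 0.0" --pt "12.58 -11.93 0.5 -1.5 0.0" --pt "12.58 -11.93 0.5 -1.5 0.0" --pt "12.58 -11.93 0.5 -1.5 0.0" --pt "12.58 -11.93 0.5 -1.5 0.0" --pt "12.58 -11.93 0.5 -1.5 0.0"

```text
clock: 1.1
tcp_pos: [437.3, -222.2, 216.6]
eef_rot: [-180.0, -0.0, 101.5]
wrist_force: [0.4, -0.3, -0.9]
opening: 42.6
```

```bash
python3 - <<'E'
from h import *
from station import manip
o=manip.get_obs()
print(o["tcp_pos"],o["eef_rot"],o["q"],row(o,*peg(45),130,192))
E
```

```text
[ 437.25322509 -222.18505505  216.59813104] [-1.79994966e+02 -2.16328385e-03  1.01514304e+02] [-2.98457011e+01 -4.55149161e+00  1.14866528e+02 -1.81528284e-03
  6.96901711e+01 -4.13593751e+01] [ 3.521  3.273  2.165 -1.579]
```

Request:
apply_moves --pt "3.52 3.27 2.0 -1.57 0.0" --pt "3.52 3.27 2.0 -1.57 -0.2" --pt "3.52 3.27 2.0 -1.57 -0.2" --pt "3.52 3.27 2.0 -1.57 -0.2" --pt "3.52 3.27 2.0 -1.57 -0.2" --pt "3.52 3.27 2.0 -1.57 -0.2" --pt "3.52 3.27 2.0 -1.57 -0.2" --pt "3.52 3.27 2.0 -1.57 -0.2" --pt "3.52 3.27 2.0 -1.57 -0.2" --pt "3.52 3.27 2.0 -1.57 -0.2"

```text
clock: 2.1
tcp_pos: [537.4, -60.6, 136.3]
eef_rot: [180.0, -0.1, -172.5]
wrist_force: [-0.1, -1.0, 1.1]
opening: 34.0
```

```bash
python3 - <<'E'
from h import *
from station import manip,cams
o=manip.get_obs()
print(o["tcp_pos"],o["eef_rot"],o["q"],row(o,*peg(45),65,192))
c=cams.camera("wrist");cv2.imwrite("pics/w1.png",c["frame"][:,:,::-1])
print(c["mtx"],c["mount"])
o=manip.get_obs();print(o["tcp_pos"],o["eef_rot"],row(o,*peg(45),65,192))
E
```

```text
[537.43478254 -60.55681882 136.28750299] [ 1.79982342e+02 -6.36486741e-02 -1.72517108e+02] [-9.06687853e+00  5.28962088e+00  1.13931753e+02 -1.37793576e-03
  6.08446680e+01 -1.06549088e+02] [-0.008  0.063  1.782 -0.079]
[[297.31863964   0.         262.30687101]
 [  0.         297.31863964 191.81822444]
 [  0.           0.           1.        ]] [[ 2.61763643e-04  9.54636333e-01  2.97774080e-01  7.59511639e+01]
 [ 9.99999816e-01 -8.69432462e-05 -6.00335710e-04 -5.65246268e-01]
 [-5.47212836e-04  2.97774182e-01 -9.54636180e-01 -1.43105078e+02]
 [ 0.00000000e+00  0.00000000e+00  0.00000000e+00  1.00000000e+00]]
[537.44522551 -60.60729147 136.33529458] [ 1.79985492e+02 -5.83207823e-02 -1.72205813e+02] [-0.008  0.064  1.783 -0.073]
```

View pics/w1.png

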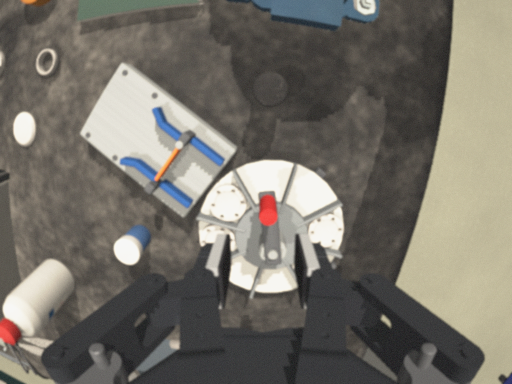

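```bash
cat >> h.py <<'E'
def wproj(c,o,p):
    "world point -> wrist pixel (fisheye)"
    from scipy.spatial.transform import Rotation as R
    T=np.eye(4);T[:3,:3]=R.from_euler("xyz",o["eef_rot"],degrees=True).as_matrix();T[:3,3]=o["tcp_pos"]
    q=np.linalg.inv(T@c["mount"])@np.r_[p,1];X=np.array([q[0],-q[1],-q[2]])
    r=np.hypot(X[0],X[1]);th=np.arctan2(r,X[2]);K=c["mtx"]
    return np.round([K[0,2]+K[0,0]*th*X[0]/r,K[1,2]+K[1,1]*th*X[1]/r],1)
def wray(c,o,u,v,z):
    from scipy.spatial.transform import Rotation as R
    T=np.eye(4);T[:3,:3]=R.from_euler("xyz",o["eef_rot"],degrees=True).as_matrix();T[:3,3]=o["tcp_pos"];T=T@c["mount"]
    K=c["mtx"];x,y=(u-K[0,2])/K[0,0],(v-K[1,2])/K[1,1];r=np.hypot(x,y)
    d=T[:3,:3]@np.array([np.sin(r)*x/r,-np.sin(r)*y/r,-np.cos(r)]);t=T[:3,3]
    return t+d*(z-t[2])/d[2]
E
python3 - <<'E'
from h import *
from station import manip,cams
o=manip.get_obs();c=cams.camera("wrist");np.savez("w1.npz",**c)
for p in [(*peg(45),91),(*C,19),(*st2w(-75,42),20),(*st2w(-75,-42),20),(*st2w(-213,42),20),(*st2w(-213,-42),20)]: print(wproj(c,o,p))
cv2.imwrite("pics/w1c.png",cv2.resize(c["frame"][50:300,70:370,::-1],None,fx=2.4,fy=2.4,interpolation=cv2.INTER_CUBIC))
E
```

```text
[266.7 216.3]
[269.3 232.4]
[235.8 149.4]
[181.8 216.5]
[122.2  58.6]
[ 78.4 130.3]
```

View pics/w1c.png

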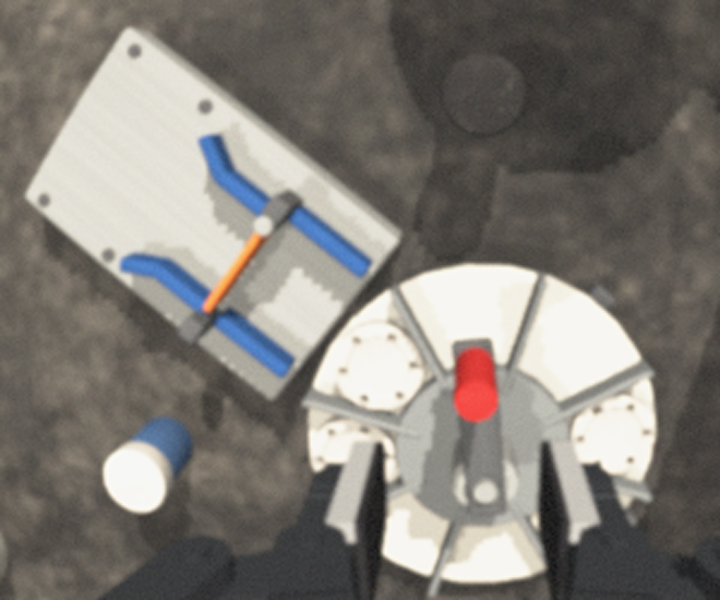

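Request:
apply_moves --pt "0.0 0.06 0.2 -0.07 -0.2" --pt "0.0 0.06 0.7 -0.07 -0.2" --pt "0.0 0.06 1.2 -0.07 -0.2" --pt "0.0 0.06 1.6 -0.07 -0.3" --pt "0.0 0.06 1.78 -0.07 -0.4" --pt "0.0 0.06 1.78 -0.07 -0.5" --pt "0.0 0.06 1.78 -0.07 -0.56" --pt "0.0 0.06 1.78 -0.07 -0.56"

```text
clock: 3.0
tcp_pos: [538.6, -58.5, 66.8]
eef_rot: [-180.0, 0.1, -168.9]
wrist_force: [-1.1, -0.3, 0.7]
opening: 18.7
```

```bash
python3 - <<'E'
from h import *
from station import manip,cams
o=manip.get_obs()
print(o["tcp_pos"],o["eef_rot"],o["q"][5])
for q,y in [(38,190),(30,188),(22,207),(15,210),(8,213),(0,215),(-2,215)]: print(q,row(o,*peg(q),64,y))
E
```

```text
[538.62623221 -58.48781226  66.80372125] [-1.79959265e+02  1.09650566e-01 -1.68911742e+02] -109.9183596267657
38 [ 0.015 -0.123  0.07   0.019]
30 [-0.019 -0.28   0.07   0.054]
22 [-0.076 -0.43   0.07  -0.278]
15 [-0.141 -0.554  0.07  -0.33 ]
8 [-0.222 -0.669  0.07  -0.382]
0 [-0.33  -0.787  0.07  -0.417]
-2 [-0.36  -0.814  0.07  -0.417]
```

Request:
apply_moves --pt "0.0 -0.1 0.07 -0.03 -0.58" --pt "-0.01 -0.2 0.07 -0.1 -0.58" --pt "-0.02 -0.28 0.07 -0.15 -0.58" --pt "-0.05 -0.36 0.07 -0.22 -0.58" --pt "-0.08 -0.43 0.07 -0.28 -0.58" --pt "-0.14 -0.55 0.07 -0.33 -0.58" --pt "-0.22 -0.67 0.07 -0.38 -0.58" --pt "-0.33 -0.79 0.07 -0.42 -0.58" --pt "-0.36 -0.82 0.07 -0.42 -0.58" --pt "-0.36 -0.82 0.07 -0.42 -0.58"

```text
clock: 4.0
tcp_pos: [558.7, -87.9, 63.6]
eef_rot: [-180.0, 0.1, -144.9]
wrist_force: [1.0, 0.1, -0.0]
opening: 17.5
```

```bash
python3 - <<'E'
from h import *
from station import manip,cams
o=manip.get_obs()
print(o["tcp_pos"],o["eef_rot"],o["q"][5],w2st(o["tcp_pos"]))
c=cams.camera("wrist");cv2.imwrite("pics/w2.png",cv2.resize(c["frame"][50:300,120:420,::-1],None,fx=2.4,fy=2.4,interpolation=cv2.INTER_CUBIC))
E
```

```text
[558.68472556 -87.87648156  63.58598226] [-1.79951456e+02  5.12619194e-02 -1.44890351e+02] -136.57722140695614 [-46.32252377  -1.42785163]
```

View pics/w2.png

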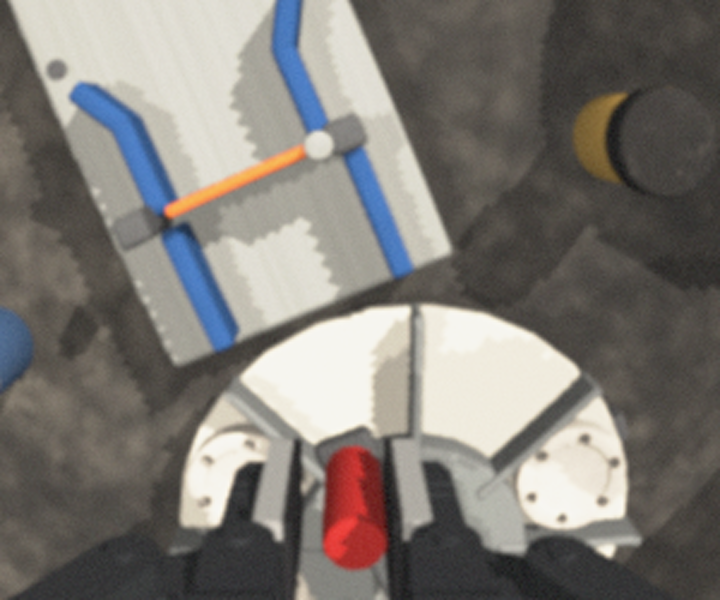

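```bash
cat > arc.py <<'E'
import sys
from h import *
from station import manip
o=manip.get_obs();print(o["tcp_pos"],o["eef_rot"][2],w2st(o["tcp_pos"]),o["wrist_force"])
a,b,n=map(float,sys.argv[1:4])
for q in np.linspace(a,b,int(n)+1)[1:]:
    y=237.6-q if q>45 else 215-22.4*q/45
    print(q,list(np.round(row(o,*peg(q),63.5,y),2)))
E
python3 arc.py 0 45 9
```

```text
[558.44960188 -87.80605264  63.38308256] -144.869120344521 [-46.38904423  -1.19159244] [ 0.13319809 -1.21446299  0.75227305]
5.0 [np.float64(0.04), np.float64(0.13), np.float64(-0.0), np.float64(0.05)]
10.0 [np.float64(0.06), np.float64(0.22), np.float64(-0.0), np.float64(0.09)]
15.0 [np.float64(0.08), np.float64(0.32), np.float64(-0.0), np.float64(0.13)]
20.0 [np.float64(0.09), np.float64(0.42), np.float64(-0.0), np.float64(0.18)]
25.0 [np.float64(0.09), np.float64(0.52), np.float64(-0.0), np.float64(0.22)]
30.0 [np.float64(0.08), np.float64(0.62), np.float64(-0.0), np.float64(0.26)]
35.0 [np.float64(0.06), np.float64(0.72), np.float64(-0.0), np.float64(0.31)]
40.0 [np.float64(0.04), np.float64(0.82), np.float64(-0.0), np.float64(0.35)]
45.0 [np.float64(0.0), np.float64(0.91), np.float64(-0.0), np.float64(0.39)]
```

Request:
apply_moves --pt "0.04 0.13 0 0.05 -0.58" --pt "0.06 0.22 0 0.09 -0.58" --pt "0.08 0.32 0 0.13 -0.58" --pt "0.09 0.42 0 0.18 -0.58" --pt "0.09 0.52 0 0.22 -0.58" --pt "0.08 0.62 0 0.26 -0.58" --pt "0.06 0.72 0 0.31 -0.58" --pt "0.04 0.82 0 0.35 -0.58" --pt "0.0 0.91 0 0.39 -0.58" --pt "0.0 0.91 0 0.39 -0.58"

```text
clock: 5.05
tcp_pos: [536.9, -57.6, 63.0]
eef_rot: [-180.0, 0.0, -167.2]
wrist_force: [-0.2, -0.6, 0.1]
opening: 17.8
```

```bash
python3 arc.py 45 90 9
```

```text
[536.88598295 -57.60542752  63.0043    ] -167.16654298513174 [-32.44417789  33.19747736] [-0.15218589 -0.57031979  0.14952819]
50.0 [np.float64(-0.02), np.float64(0.09), np.float64(-0.01), np.float64(0.09)]
55.0 [np.float64(-0.03), np.float64(0.19), np.float64(-0.01), np.float64(0.18)]
60.0 [np.float64(-0.05), np.float64(0.28), np.float64(-0.01), np.float64(0.27)]
65.0 [np.float64(-0.08), np.float64(0.38), np.float64(-0.01), np.float64(0.35)]
70.0 [np.float64(-0.12), np.float64(0.47), np.float64(-0.01), np.float64(0.44)]
75.0 [np.float64(-0.17), np.float64(0.56), np.float64(-0.01), np.float64(0.53)]
80.0 [np.float64(-0.22), np.float64(0.64), np.float64(-0.01), np.float64(0.62)]
85.0 [np.float64(-0.28), np.float64(0.72), np.float64(-0.01), np.float64(0.7)]
90.0 [np.float64(-0.35), np.float64(0.8), np.float64(-0.01), np.float64(0.79)]
```

Request:
apply_moves --pt "-0.02 0.09 0 0.09 -0.58" --pt "-0.03 0.19 0 0.18 -0.58" --pt "-0.05 0.28 0 0.27 -0.58" --pt "-0.08 0.38 0 0.35 -0.58" --pt "-0.12 0.47 0 0.44 -0.58" --pt "-0.17 0.56 0 0.53 -0.58" --pt "-0.22 0.64 0 0.62 -0.58" --pt "-0.28 0.72 0 0.7 -0.58" --pt "-0.35 0.8 0 0.79 -0.58" --pt "-0.35 0.8 0 0.79 -0.58"

```text
clock: 6.05
tcp_pos: [544.0, -23.5, 63.1]
eef_rot: [180.0, 0.0, 147.6]
wrist_force: [0.3, -0.0, 0.7]
opening: 18.4
```

```bash
python3 arc.py 90 135 9
```

```text
[543.96100061 -23.49431084  63.05444626] 147.6219330186605 [ 0.14777452 45.5014927 ] [ 0.29928017 -0.01409858  0.6635413 ]
95.0 [np.float64(0.01), np.float64(0.1), np.float64(-0.01), np.float64(0.09)]
100.0 [np.float64(-0.0), np.float64(0.2), np.float64(-0.01), np.float64(0.18)]
105.0 [np.float64(-0.03), np.float64(0.29), np.float64(-0.01), np.float64(0.26)]
110.0 [np.float64(-0.06), np.float64(0.39), np.float64(-0.01), np.float64(0.35)]
115.0 [np.float64(-0.1), np.float64(0.48), np.float64(-0.01), np.float64(0.44)]
120.0 [np.float64(-0.14), np.float64(0.57), np.float64(-0.01), np.float64(0.52)]
125.0 [np.float64(-0.2), np.float64(0.66), np.float64(-0.01), np.float64(0.61)]
130.0 [np.float64(-0.26), np.float64(0.74), np.float64(-0.01), np.float64(0.7)]
135.0 [np.float64(-0.32), np.float64(0.81), np.float64(-0.01), np.float64(0.79)]
```

Request:
apply_moves --pt "0.01 0.1 0 0.09 -0.58" --pt "0 0.2 0 0.18 -0.58" --pt "-0.03 0.29 0 0.26 -0.58" --pt "-0.06 0.39 0 0.35 -0.58" --pt "-0.1 0.48 0 0.44 -0.58" --pt "-0.14 0.57 0 0.52 -0.58" --pt "-0.2 0.66 0 0.61 -0.58" --pt "-0.26 0.74 0 0.7 -0.58" --pt "-0.32 0.81 0 0.79 -0.58" --pt "-0.32 0.81 0 0.79 -0.58"

```text
clock: 7.05
tcp_pos: [572.2, -3.3, 63.0]
eef_rot: [180.0, 0.0, 102.4]
wrist_force: [0.2, -0.1, 0.2]
opening: 18.0
```

```bash
python3 - <<'E'
from h import *
from station import cams
c=cams.camera("top")
cv2.imwrite("pics/t2.png",cv2.resize(c["frame"][160:260,165:295,::-1],None,fx=6,fy=6,interpolation=cv2.INTER_CUBIC))
E
python3 arc.py 135 180 9
```

```text
[571.8884361   -3.35671431  62.91500312] 102.53241943399844 [32.11477788 32.71184284] [ 0.64798064 -0.78752198 -0.15687841]
140.0 [np.float64(-0.0), np.float64(0.11), np.float64(-0.02), np.float64(0.09)]
145.0 [np.float64(-0.01), np.float64(0.21), np.float64(-0.02), np.float64(0.17)]
150.0 [np.float64(-0.04), np.float64(0.31), np.float64(-0.02), np.float64(0.26)]
155.0 [np.float64(-0.06), np.float64(0.4), np.float64(-0.02), np.float64(0.35)]
160.0 [np.float64(-0.1), np.float64(0.5), np.float64(-0.02), np.float64(0.44)]
165.0 [np.float64(-0.15), np.float64(0.59), np.float64(-0.02), np.float64(0.52)]
170.0 [np.float64(-0.2), np.float64(0.67), np.float64(-0.02), np.float64(0.61)]
175.0 [np.float64(-0.26), np.float64(0.75), np.float64(-0.02), np.float64(0.7)]
180.0 [np.float64(-0.33), np.float64(0.82), np.float64(-0.02), np.float64(0.78)]
```

View pics/t2.png

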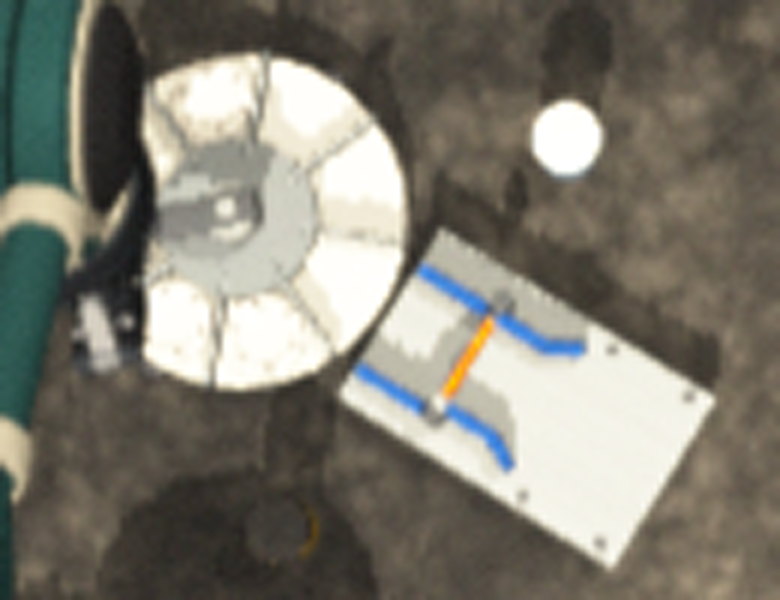

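Request:
apply_moves --pt "0 0.11 0 0.09 -0.58" --pt "-0.01 0.21 0 0.17 -0.58" --pt "-0.04 0.31 0 0.26 -0.58" --pt "-0.06 0.4 0 0.35 -0.58" --pt "-0.1 0.5 0 0.44 -0.58" --pt "-0.15 0.59 0 0.52 -0.58" --pt "-0.2 0.67 0 0.61 -0.58" --pt "-0.26 0.75 0 0.7 -0.58" --pt "-0.33 0.82 0 0.78 -0.58" --pt "-0.33 0.82 0 0.78 -0.58"

```text
clock: 8.1
tcp_pos: [606.8, -9.5, 62.9]
eef_rot: [180.0, 0.0, 57.8]
wrist_force: [0.0, -0.1, -0.3]
opening: 17.9
```

Request:
apply_moves --pt "0 0 0 0 -0.5" --pt "0 0 0 0 -0.3" --pt "0 0 -0.4 0 -0.2" --pt "0 0 -1.2 0 -0.2" --pt "0 0 -2.0 0 0" --pt "0 0 -3.0 0 0" --pt "0 0 -3.5 0 0.2"

```text
clock: 8.8
tcp_pos: [608.6, -9.1, 208.6]
eef_rot: [179.7, -0.2, 57.7]
wrist_force: [-0.1, 0.4, 0.7]
opening: 51.4
```

```bash
python3 - <<'E'
from h import *
from station import cams,manip
o=manip.get_obs();print(o["tcp_pos"],o["eef_rot"],o["q"])
print(row(o,423,-413,120,57.6))
c=cams.camera("wrist");cv2.imwrite("pics/w3.png",c["frame"][:,:,::-1])
c=cams.camera("top");cv2.imwrite("pics/t3.png",cv2.resize(c["frame"][160:260,165:295,::-1],None,fx=6,fy=6,interpolation=cv2.INTER_CUBIC))
E
```

```text
[608.64966059  -9.11704458 208.63947125] [179.65750471  -0.18996191  57.70045629] [-3.20222713e+00  8.62323613e+00  1.02102076e+02 -6.08971360e-04
  6.88830404e+01  2.90981018e+01]
[-1.1015e+01  1.4720e+00  2.2160e+00  2.0000e-03]
```

View pics/t3.png

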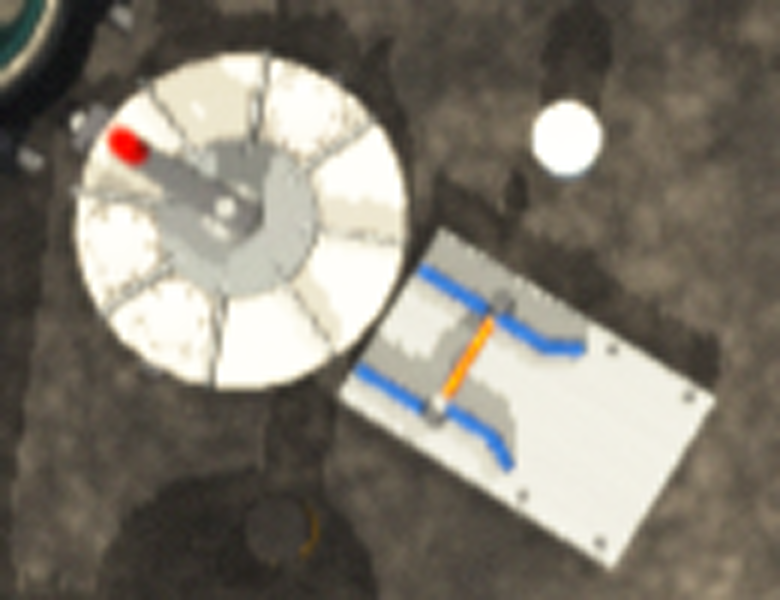

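View pics/w3.png

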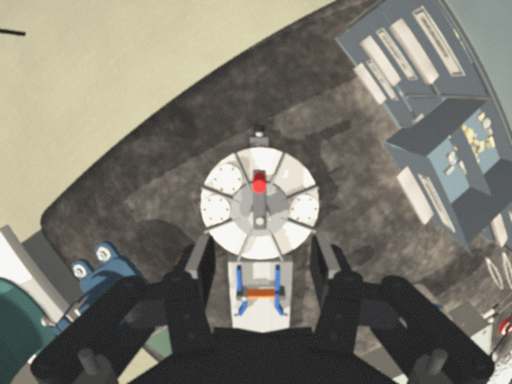

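Request:
apply_moves --pt "-11.0 1.47 0.5 0 0.3" --pt "-11.0 1.47 0.5 0 0.3" --pt "-11.0 1.47 0.5 0 0.3" --pt "-11.0 1.47 0.5 0 0.3" --pt "-11.0 1.47 0.5 0 0.3" --pt "-11.0 1.47 0.5 0 0.3" --pt "-11.0 1.47 0.5 0 0.3" --pt "-11.0 1.47 2.0 0 0.3" --pt "-11.0 1.47 2.2 0 0.3" --pt "-11.0 1.47 2.2 0 0.3"

```text
clock: 9.9
tcp_pos: [417.0, -412.8, 110.9]
eef_rot: [-179.7, -0.0, 57.5]
wrist_force: [0.1, 0.5, -0.3]
opening: 55.3
```

```bash
python3 - <<'E'
from h import *
from station import cams,manip
o=manip.get_obs();
c=cams.camera("wrist");cv2.imwrite("pics/w4.png",cv2.resize(c["frame"][100:350,130:430,::-1],None,fx=2.4,fy=2.4,interpolation=cv2.INTER_CUBIC))
np.savez("w4.npz",**c)
import pickle;pickle.dump(o,open("o4.pkl","wb"))
print(o["tcp_pos"],o["eef_rot"],wproj(c,o,(422.8,-413.1,8)),wproj(c,o,(422.8,-413.1,0)))
E
```

```text
[ 416.95305537 -412.79296653  110.85665866] [-1.79656752e+02 -4.27854098e-02  5.74969874e+01] [268.4 187.8] [268.3 185.2]
```

View pics/w4.png

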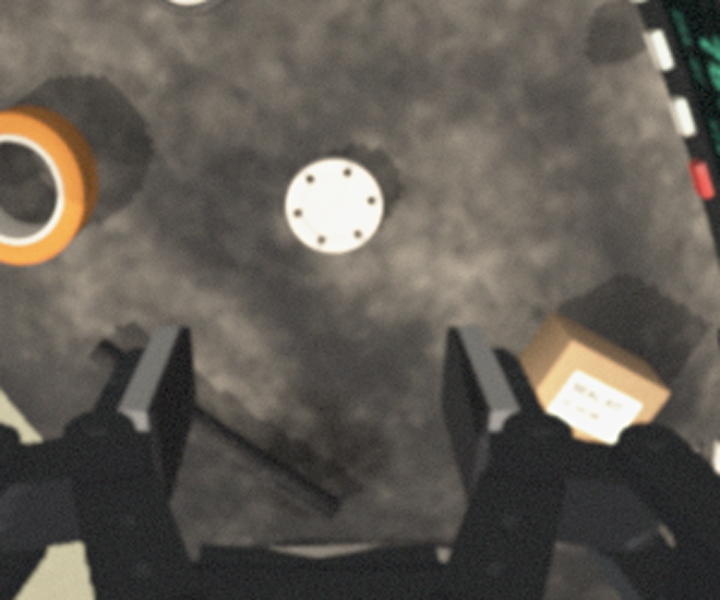

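```bash
python3 - <<'E'
from h import *
import pickle
from station import manip
c=load("w4");o=pickle.load(open("o4.pkl","rb"))
p=wray(c,o,269,185.3,8);print(p)
o=manip.get_obs();print(o["tcp_pos"]);m=(p[:2]+[422.8,-413.1])/2
print(row(o,*m,5,57.6),row(o,*m,3,57.6))
for n,u,v in [("box",397,239),]: print(p2w(load("top0"),u,v,30))
E
```

```text
[ 424.37830439 -411.49134063    8.        ]
[ 416.43704765 -412.89484485  109.75259815]
[ 1.090e-01  1.430e-01  2.619e+00 -2.000e-03] [ 1.090e-01  1.430e-01  2.669e+00 -2.000e-03]
[ 470.55155382 -531.16123789   30.        ]
```

```bash
python3 - <<'E'
from h import *
c=load("w4");K=c["mtx"];v,u=np.mgrid[:384,:512]
x=(u-K[0,2])/K[0,0];y=(v-K[1,2])/K[1,1];r=np.hypot(x,y)+1e-9
z=c["z_map"];k=np.tan(r)/r
q=np.stack([x*k*z,-y*k*z,-z],-1)
P=q@c["mount"][:3,:3].T+c["mount"][:3,3]
m=(z>0)&(np.abs(P[...,0])<20)&(np.abs(P[...,1])<60)&(P[...,2]<30)
for a,b in ((-60,0),(0,60)):
    mm=m&(P[...,1]>a)&(P[...,1]<b)
    if mm.sum(): print(mm.sum(),np.percentile(P[mm],[1,50,99],axis=0).round(1))
# pads pixel
for uu,vv in [(205,240),(320,240),(200,250),(325,250),(186,270)]:print(uu,vv,z[vv,uu],P[vv,uu].round(1))
E
```

```text
16693 [[ -10.5  -59.5 -105. ]
 [  11.1  -32.8  -80.6]
 [  19.7   -0.9  -13.2]]
16535 [[ -10.5    0.9 -104. ]
 [  11.    32.3  -80.5]
 [  19.8   59.5  -13.2]]
205 240 143.68098 [ 10.6 -27.7 -13.2]
320 240 142.37598 [ 11.2  28.8 -14.3]
200 250 134.04402 [ 10.5 -28.3 -23.3]
325 250 133.93117 [ 10.5  29.6 -23.4]
186 270 116.01261 [ 11.1 -30.6 -42. ]
```

```bash
python3 - <<'E'
from h import *
c=load("w4");K=c["mtx"];v,u=np.mgrid[:384,:512]
x=(u-K[0,2])/K[0,0];y=(v-K[1,2])/K[1,1];r=np.hypot(x,y)+1e-9
z=c["z_map"];k=np.tan(r)/r
P=np.stack([x*k*z,-y*k*z,-z],-1)@c["mount"][:3,:3].T+c["mount"][:3,3]
for uu in (200,204,207): print([(vv,P[vv,uu].round(0).tolist()) for vv in range(228,250,2)])
E
```

```text
[(228, [-39.0, -59.0, 111.0]), (230, [-41.0, -59.0, 110.0]), (232, [-44.0, -59.0, 110.0]), (234, [-46.0, -59.0, 110.0]), (236, [11.0, -31.0, -10.0]), (238, [11.0, -30.0, -12.0]), (240, [11.0, -30.0, -13.0]), (242, [11.0, -30.0, -17.0]), (244, [11.0, -29.0, -18.0]), (246, [11.0, -29.0, -20.0]), (248, [11.0, -29.0, -22.0])]
[(228, [-39.0, -55.0, 110.0]), (230, [-41.0, -55.0, 110.0]), (232, [-44.0, -55.0, 111.0]), (234, [-46.0, -55.0, 111.0]), (236, [11.0, -29.0, -10.0]), (238, [11.0, -29.0, -11.0]), (240, [11.0, -28.0, -13.0]), (242, [11.0, -28.0, -16.0]), (244, [11.0, -27.0, -19.0]), (246, [10.0, -27.0, -19.0]), (248, [9.0, -27.0, -19.0])]
[(228, [-39.0, -52.0, 110.0]), (230, [-41.0, -52.0, 109.0]), (232, [-44.0, -52.0, 111.0]), (234, [-45.0, -52.0, 110.0]), (236, [11.0, -27.0, -10.0]), (238, [11.0, -27.0, -11.0]), (240, [9.0, -27.0, -11.0]), (242, [9.0, -27.0, -11.0]), (244, [8.0, -27.0, -12.0]), (246, [7.0, -27.0, -12.0]), (248, [5.0, -27.0, -12.0])]
```

Request:
apply_moves --pt "0.11 0.14 0.8 0 0.08" --pt "0.11 0.14 1.6 0 0.08" --pt "0.11 0.14 2.2 0 0.08" --pt "0.11 0.14 2.5 0 0.08" --pt "0.11 0.14 2.7 0 0.08" --pt "0.11 0.14 2.8 0 0.08" --pt "0.11 0.14 2.83 0 0.08" --pt "0.11 0.14 2.83 0 0.08"

```text
clock: 10.75
tcp_pos: [428.6, -412.1, 2.8]
eef_rot: [179.9, 0.0, 57.6]
wrist_force: [0.0, 0.9, -0.1]
opening: 46.4
```

```bash
python3 - <<'E'
from h import *
from station import cams,manip
o=manip.get_obs();print(o["tcp_pos"],o["wrist_force"],o["opening"])
c=cams.camera("wrist");cv2.imwrite("pics/w5.png",cv2.resize(c["frame"][150:350,150:390,::-1],None,fx=3,fy=3,interpolation=cv2.INTER_CUBIC))
K=c["mtx"];v,u=np.mgrid[:384,:512]
x=(u-K[0,2])/K[0,0];y=(v-K[1,2])/K[1,1];r=np.hypot(x,y)+1e-9
z=c["z_map"];k=np.tan(r)/r
P=np.stack([x*k*z,-y*k*z,-z],-1)@c["mount"][:3,:3].T+c["mount"][:3,3]
m=(z>0)&(P[...,0]>5)&(P[...,0]<13)&(np.abs(P[...,1])<60)&(np.abs(P[...,1])>19)
print(np.percentile(P[m][:,2],[50,95,99,100]))
E
```

```text
[ 428.59830409 -412.05412527    2.76986403] [ 0.03981026  0.86809399 -0.1012409 ] 46.3564175896581
[-68.67649979   2.25685457   2.98390947   4.20143292]
```

View pics/w5.png

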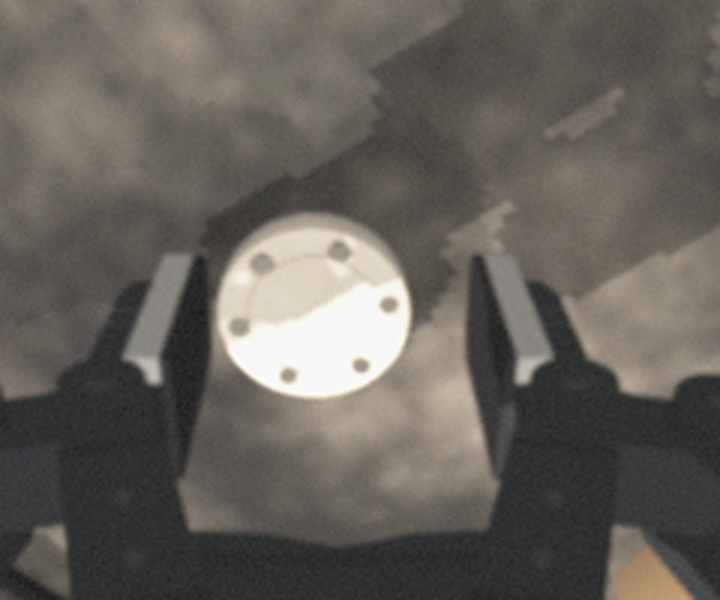

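Request:
apply_moves --pt "-0.07 -0.1 0.05 0 0.08" --pt "-0.07 -0.1 0.1 0 0.08" --pt "-0.07 -0.1 0.1 0 0.08"

```text
clock: 11.1
tcp_pos: [422.7, -411.8, -2.3]
eef_rot: [180.0, 0.0, 57.6]
wrist_force: [-1.2, 0.3, -0.2]
opening: 46.3
```

```bash
python3 - <<'E'
from h import *
from station import cams,manip
o=manip.get_obs();print(o["tcp_pos"],o["wrist_force"],o["opening"])
c=cams.camera("wrist");cv2.imwrite("pics/w6.png",cv2.resize(c["frame"][150:350,150:390,::-1],None,fx=3,fy=3,interpolation=cv2.INTER_CUBIC))
E
```

```text
[ 422.71461593 -411.82225803   -2.27269155] [-1.18808999  0.3336177  -0.23208945] 46.311537394315124
```

View pics/w6.png

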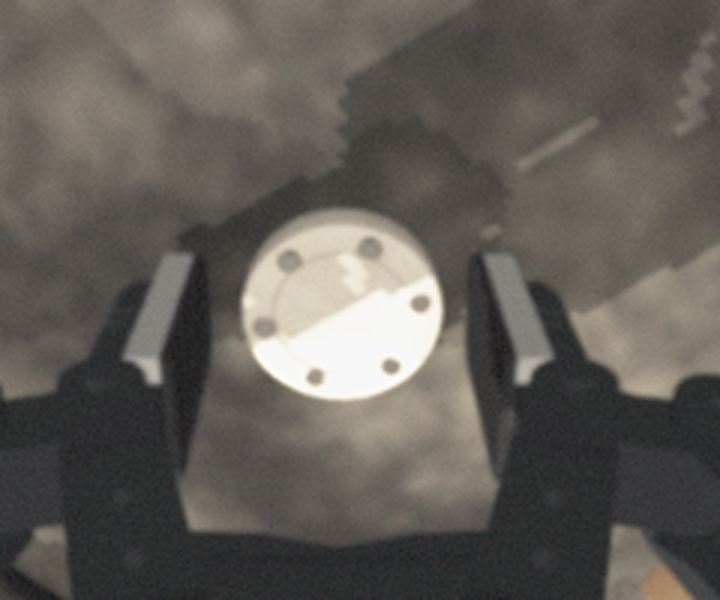

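Request:
apply_moves --pt "0 0 0 0 -0.1" --pt "0 0 0 0 -0.3" --pt "0 0 0 0 -0.4" --pt "0 0 0 0 -0.4" --pt "0 0 0 0 -0.4" --pt "0 0 0 0 -0.4"

```text
clock: 11.75
tcp_pos: [423.6, -412.6, -0.3]
eef_rot: [179.9, 0.0, 57.6]
wrist_force: [-1.6, 1.6, 11.3]
opening: 30.4
```

Request:
apply_moves --pt "0 0 -0.1 0 -0.4" --pt "0 0 -0.4 0 -0.4" --pt "0 0 -0.9 0 -0.4" --pt "0 0 -1.5 0 -0.4" --pt "0 0 -2.0 0 -0.4" --pt "0 0 -2.0 0 -0.4" --pt "0 0 -2.0 0 -0.4"

```text
clock: 12.45
tcp_pos: [423.2, -411.9, 78.1]
eef_rot: [179.9, 0.0, 57.6]
wrist_force: [-0.6, 0.2, -0.8]
opening: 30.6
```

```bash
python3 - <<'E'
from h import *
from station import cams,manip
o=manip.get_obs();print(o["tcp_pos"],o["wrist_force"],o["opening"])
p=st2w(-178,0);print(p,row(o,*p,78,57.6))
c=cams.camera("wrist");cv2.imwrite("pics/w7.png",cv2.resize(c["frame"][150:350,150:390,::-1],None,fx=3,fy=3,interpolation=cv2.INTER_CUBIC))
E
```

```text
[ 423.15408313 -411.86626548   78.06387919] [-0.59521386  0.22823313 -0.8284435 ] 30.620401209798292
[ 486.92283049 -198.29037074] [ 5.363e+00 -1.512e+00  2.000e-03  0.000e+00]
```

View pics/w7.png

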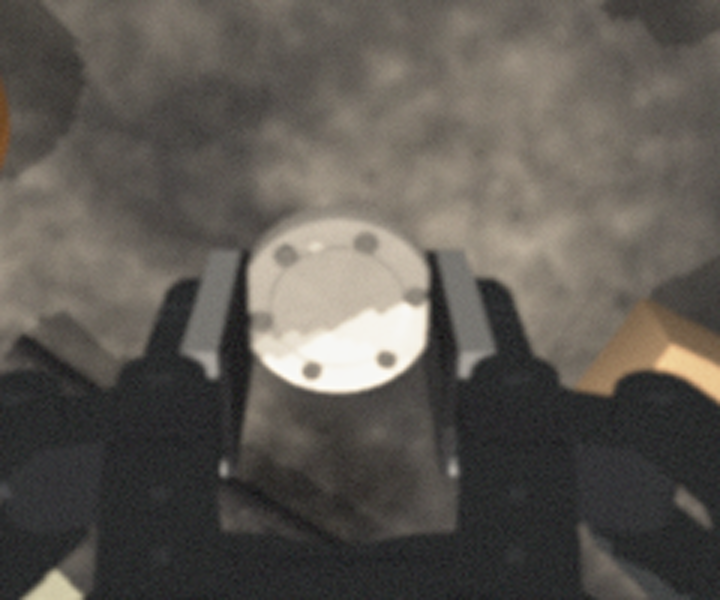

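Request:
apply_moves --pt "1.0 -0.28 0 0 -0.4" --pt "2.0 -0.57 0 0 -0.4" --pt "3.0 -0.85 0 0 -0.4" --pt "4.0 -1.13 0 0 -0.4" --pt "4.8 -1.36 0 0 -0.4" --pt "5.32 -1.51 0 0 -0.4" --pt "5.32 -1.51 0.4 0 -0.4" --pt "5.32 -1.51 0.9 0 -0.4" --pt "5.32 -1.51 0.9 0 -0.4" --pt "5.32 -1.51 0.9 0 -0.4"

```text
clock: 13.5
tcp_pos: [484.4, -199.0, 40.2]
eef_rot: [-179.8, 0.0, 57.6]
wrist_force: [1.1, -0.3, -0.6]
opening: 30.3
```

```bash
python3 - <<'E'
from h import *
from station import cams,manip
o=manip.get_obs();print(o["tcp_pos"],o["wrist_force"],o["opening"],w2st(o["tcp_pos"]))
p=st2w(-179,0);print(p,row(o,*p,21,57.6))
c=cams.camera("wrist");cv2.imwrite("pics/w8.png",cv2.resize(c["frame"][100:350,110:410,::-1],None,fx=2.5,fy=2.4,interpolation=cv2.INTER_CUBIC))
E
```

```text
[ 484.42507484 -198.98169309   40.1947819 ] [ 1.14651775 -0.34632828 -0.5732821 ] 30.309055663959143 [-179.92206717    1.73849581]
[ 486.3870037  -199.13469866] [0.023 0.043 0.48  0.   ]
```

View pics/w8.png

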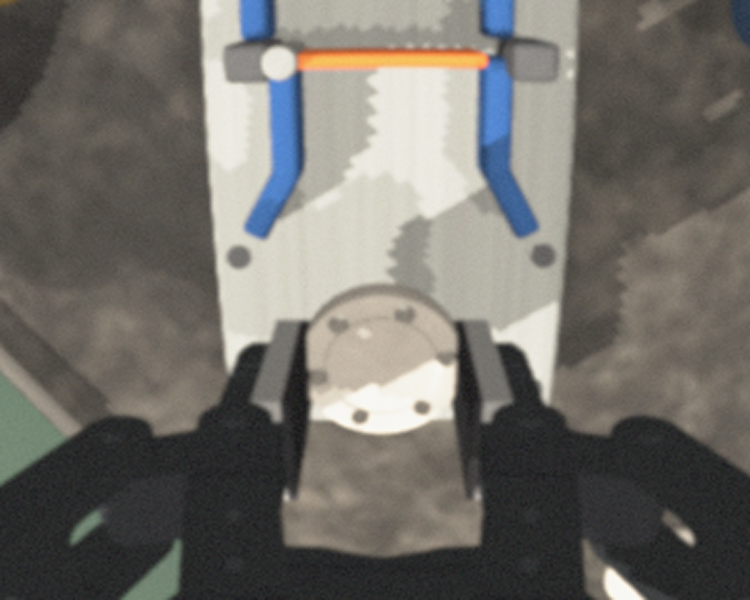

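Request:
apply_moves --pt "0.02 0.04 0.15 0 -0.4" --pt "0.02 0.04 0.3 0 -0.4" --pt "0.02 0.04 0.4 0 -0.4" --pt "0.02 0.04 0.46 0 -0.4" --pt "0.02 0.04 0.49 0 -0.4" --pt "0.02 0.04 0.49 0 -0.4"

```text
clock: 14.15
tcp_pos: [487.5, -199.8, 21.9]
eef_rot: [-180.0, 0.0, 57.6]
wrist_force: [0.9, -1.0, -0.5]
opening: 30.5
```

Request:
apply_moves --pt "0 0 0.03 0 -0.4" --pt "0 0 0.05 0 -0.4" --pt "0 0 0.05 0 -0.4"

```text
clock: 14.45
tcp_pos: [487.7, -199.8, 20.1]
eef_rot: [180.0, -0.0, 57.6]
wrist_force: [-0.9, 0.1, -1.0]
opening: 30.3
```

Request:
apply_moves --pt "0 0 0.02 0 -0.4" --pt "0 0 0.04 0 -0.4" --pt "0 0 0.04 0 -0.4"

```text
clock: 14.75
tcp_pos: [487.8, -199.9, 19.7]
eef_rot: [-180.0, 0.0, 57.6]
wrist_force: [-4.5, 1.7, 8.1]
opening: 30.5
```

Request:
apply_moves --pt "0 0 0 0 -0.2" --pt "0 0 0 0 0.0" --pt "0 0 0 0 0.1" --pt "0 0 0 0 0.1" --pt "0 0 -0.5 0 0.1" --pt "0 0 -1.2 0 0.1" --pt "0 0 -2.0 0 0.1" --pt "0 0 -2.5 0 -0.5" --pt "-1.0 0 -2.5 0 -1" --pt "-1.0 0 -2.5 0 -1"

```text
clock: 15.75
tcp_pos: [465.5, -236.1, 119.5]
eef_rot: [179.9, 0.1, 57.5]
wrist_force: [-0.2, 0.1, -0.4]
opening: 3.8
```

```bash
python3 - <<'E'
from h import *
from station import cams,manip
o=manip.get_obs();print(o["tcp_pos"],o["wrist_force"],o["opening"],w2st(o["tcp_pos"]))
c=cams.camera("wrist");cv2.imwrite("pics/w9.png",cv2.resize(c["frame"][50:300,110:410,::-1],None,fx=2.5,fy=2.4,interpolation=cv2.INTER_CUBIC))
np.savez("w9.npz",**c)
for p in [(-179,0,28),(-116,0,20),(-213,42,20),(-213,-42,20)]: print(p,wproj(c,o,(*st2w(*p[:2]),p[2])))
import pickle;pickle.dump(o,open("o9.pkl","wb"))
E
```

```text
[ 465.45842843 -236.06662448  119.45863953] [-0.22886549  0.07581872 -0.38883124] 3.7745252304120087 [-221.39674772   -2.1185349 ]
(-179, 0, 28) [258.8 143.9]
(-116, 0, 20) [258.8  65.7]
(-213, 42, 20) [210.  182.5]
(-213, -42, 20) [308.3 182.4]
```

View pics/w9.png

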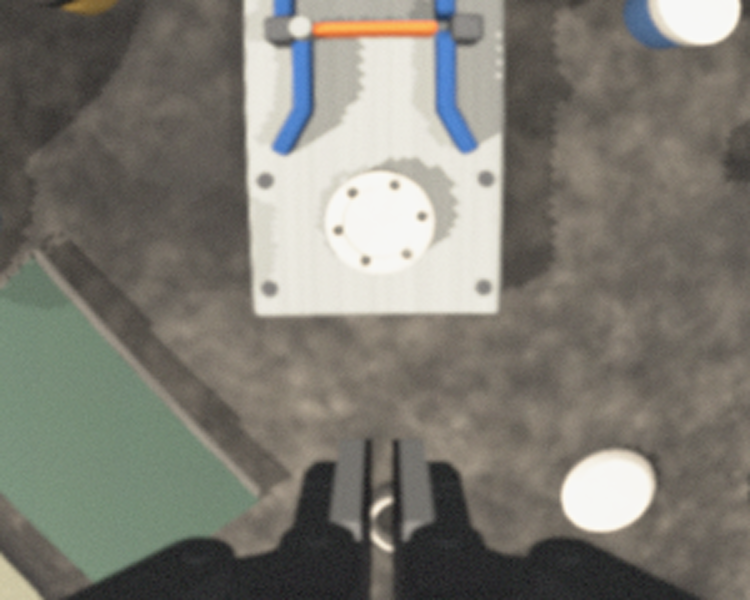

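```bash
python3 - <<'E'
from h import *
from station import manip
o=manip.get_obs();print(o["tcp_pos"],w2st(o["tcp_pos"]))
print(row(o,*st2w(-219,-.5),24,57.6))
E
```

```text
[ 465.61718824 -234.6902425   118.70577135] [-220.14956222   -1.5150779 ]
[ 2.900e-02 -2.500e-02  2.368e+00 -2.000e-03]
```

Request:
apply_moves --pt "0.0 -0.02 0.8 0 -1" --pt "0.0 -0.02 1.6 0 -1" --pt "0.0 -0.02 2.1 0 -1" --pt "0.0 -0.02 2.3 0 -1" --pt "0.0 -0.02 2.35 0 -1" --pt "0.0 -0.02 2.35 0 -1" --pt "0.0 -0.02 2.35 0 -1"

```text
clock: 16.5
tcp_pos: [466.7, -233.6, 25.7]
eef_rot: [179.9, -0.0, 57.6]
wrist_force: [0.3, 0.2, 0.6]
opening: -0.0
```

```bash
python3 - <<'E'
from h import *
from station import manip
o=manip.get_obs();print(o["tcp_pos"],o["wrist_force"],o["opening"],w2st(o["tcp_pos"]))
for x in (-190,-165,-140,-125): print(x,row(o,*st2w(x,-.5),22.8,57.6))
E
```

```text
[ 466.74963524 -233.59866249   25.67918891] [0.32572818 0.15551505 0.60295486] -0.040659268629641435 [-218.62111529   -1.8863367 ]
-190 [ 0.716 -0.034  0.072  0.001]
-165 [ 1.341e+00 -3.400e-02  7.200e-02  1.000e-03]
-140 [ 1.966e+00 -3.300e-02  7.200e-02  1.000e-03]
-125 [ 2.341e+00 -3.300e-02  7.200e-02  1.000e-03]
```

Request:
apply_moves --pt "0.15 -0.03 0.05 0 -1" --pt "0.3 -0.03 0.05 0 -1" --pt "0.42 -0.03 0.05 0 -1" --pt "0.54 -0.03 0.05 0 -1" --pt "0.66 -0.03 0.05 0 -1" --pt "0.78 -0.03 0.05 0 -1" --pt "0.9 -0.03 0.05 0 -1" --pt "1.02 -0.03 0.05 0 -1" --pt "1.14 -0.03 0.05 0 -1" --pt "1.26 -0.03 0.05 0 -1"

```text
clock: 17.5
tcp_pos: [491.7, -189.6, 22.4]
eef_rot: [-180.0, -0.0, 57.6]
wrist_force: [-0.7, -0.3, 0.8]
opening: -0.3
```

```bash
cat > look.py <<'E'
import sys
from h import *
from station import cams,manip
o=manip.get_obs();print(o["tcp_pos"],o["wrist_force"],o["opening"],w2st(o["tcp_pos"]))
for x in map(float,sys.argv[2:]): print(x,row(o,*st2w(x,-.5),23,57.6))
c=cams.camera("wrist");cv2.imwrite(f"pics/{sys.argv[1]}.png",cv2.resize(c["frame"][50:300,110:410,::-1],None,fx=2.5,fy=2.4,interpolation=cv2.INTER_CUBIC))
E
python3 look.py w10 -140
```

```text
[ 491.74456262 -189.61721601   22.4424654 ] [-0.6787863  -0.26787833  0.82923972] -0.2753600465948089 [-168.09339999    0.57618562]
-140.0 [ 0.702  0.027 -0.014  0.   ]
```

View pics/w10.png

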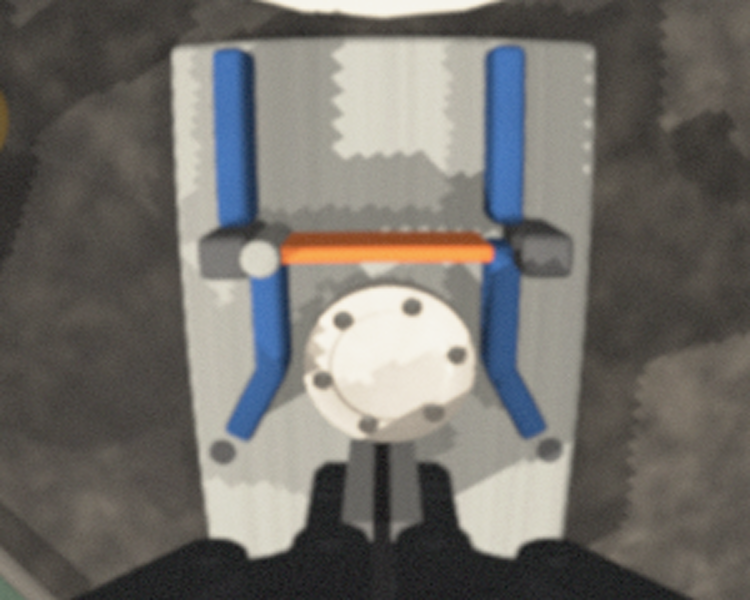

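Request:
apply_moves --pt "0.1 0.01 -0.01 0 -1" --pt "0.2 0.02 -0.01 0 -1" --pt "0.3 0.03 -0.01 0 -1" --pt "0.4 0.03 -0.01 0 -1" --pt "0.5 0.03 -0.01 0 -1" --pt "0.6 0.03 -0.01 0 -1" --pt "0.7 0.03 -0.01 0 -1" --pt "0.8 0.03 -0.01 0 -1" --pt "0.8 0.03 -0.01 0 -1"

```text
clock: 18.45
tcp_pos: [510.1, -163.0, 22.9]
eef_rot: [180.0, -0.0, 57.6]
wrist_force: [-0.0, -0.8, -0.3]
opening: 0.2
```

```bash
python3 look.py w11 -110 -79.5
```

```text
[ 510.0782409  -163.036654     22.92363312] [-0.0457967  -0.77575439 -0.29090254] 0.20305386232235811 [-135.82701313   -0.66087358]
-110.0 [ 0.646 -0.004 -0.002  0.001]
-79.5 [ 1.408e+00 -3.000e-03 -2.000e-03  1.000e-03]
```

View pics/w11.png

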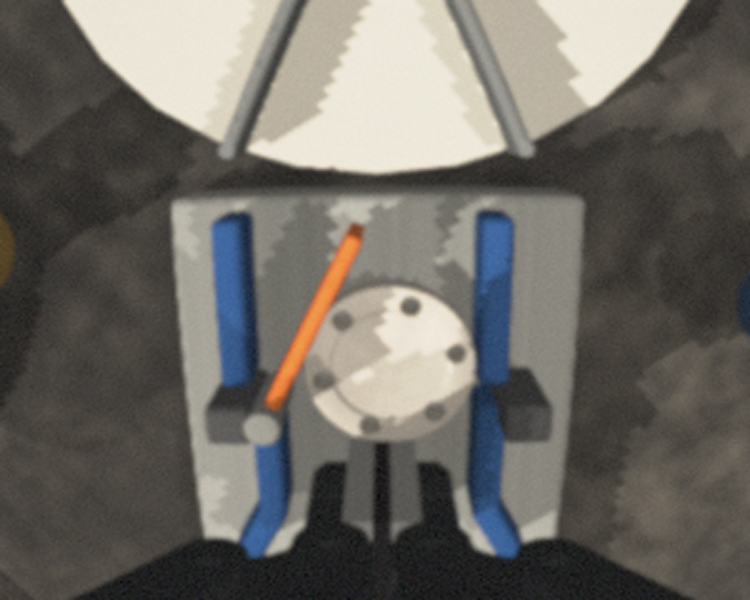

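Working well; the flap is open about 60° with the disc passing it, and the slot walls are symmetric about the channel.

Request:
apply_moves --pt "0.1 0 0 0 -1" --pt "0.2 0 0 0 -1" --pt "0.3 0 0 0 -1" --pt "0.4 0 0 0 -1" --pt "0.5 0 0 0 -1" --pt "0.6 0 0 0 -1" --pt "0.7 0 0 0 -1" --pt "0.8 0 0 0 -1" --pt "0.9 0 0 0 -1" --pt "1.0 0 0 0 -1"

```text
clock: 19.5
tcp_pos: [531.4, -129.4, 22.9]
eef_rot: [-180.0, -0.0, 57.6]
wrist_force: [-0.3, 0.4, -0.1]
opening: 0.1
```

```bash
python3 look.py w12 -79.5
```

```text
[ 531.35925813 -129.3603507    22.86977721] [-0.28488705  0.43574367 -0.11456692] 0.07371775374194611 [-95.99023057  -0.58436505]
-79.5 [ 0.412 -0.002 -0.003  0.   ]
```

View pics/w12.png

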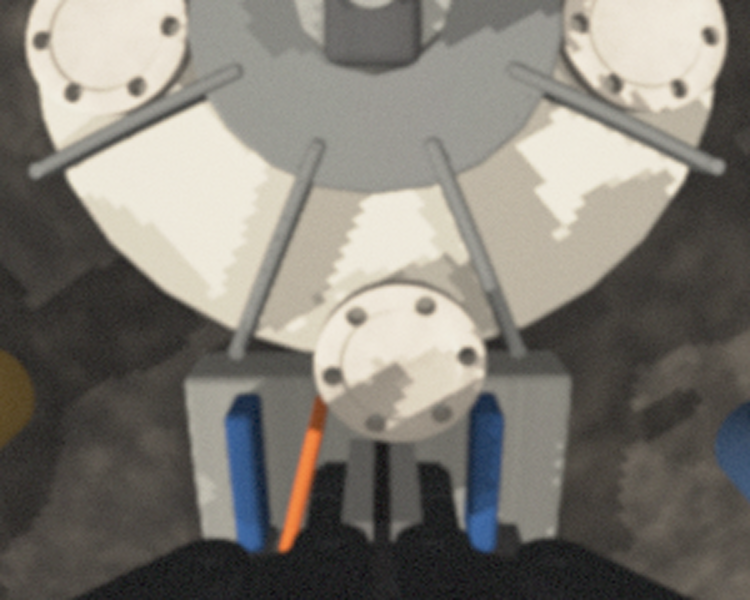

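Request:
apply_moves --pt "0.05 -0.03 0 0 -1" --pt "0.1 -0.06 0 0 -1" --pt "0.15 -0.08 0 0 -1" --pt "0.2 -0.08 0 0 -1" --pt "0.25 -0.08 0 0 -1" --pt "0.28 -0.08 0 0 -1"

```text
clock: 20.15
tcp_pos: [534.5, -118.5, 22.9]
eef_rot: [180.0, -0.0, 57.6]
wrist_force: [0.4, -1.0, -0.5]
opening: 0.1
```

```bash
python3 look.py w13 -79.5
```

```text
[ 534.52694458 -118.46148082   22.87082715] [ 0.36407503 -1.01127666 -0.48045463] 0.05856825637678641 [-85.0906791    2.58097534]
-79.5 [ 0.14   0.077 -0.003  0.001]
```

View pics/w13.png

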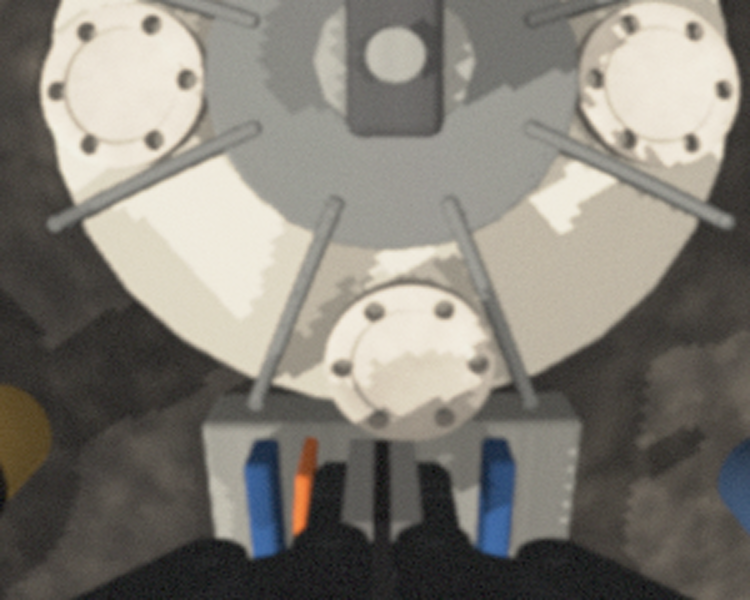

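Request:
apply_moves --pt "-0.08 0 0 0 -1" --pt "-0.08 0.08 0 0 -1" --pt "-0.04 0.08 0 0 -1" --pt "0.02 0.08 0 0 -1" --pt "0.07 0.08 0 0 -1" --pt "0.12 0.08 0 0 -1" --pt "0.12 0.08 0 0 -1"

```text
clock: 20.9
tcp_pos: [539.4, -116.0, 22.7]
eef_rot: [-180.0, 0.0, 57.6]
wrist_force: [-1.2, -1.2, 0.7]
opening: -0.1
```

```bash
python3 look.py w14 -79.5
```

```text
[ 539.40702549 -116.01837453   22.72901176] [-1.21386114 -1.24695909  0.74770648] -0.05510947857589053 [-80.41301812  -0.23033144]
-79.5 [ 0.023  0.007 -0.007  0.001]
```

View pics/w14.png

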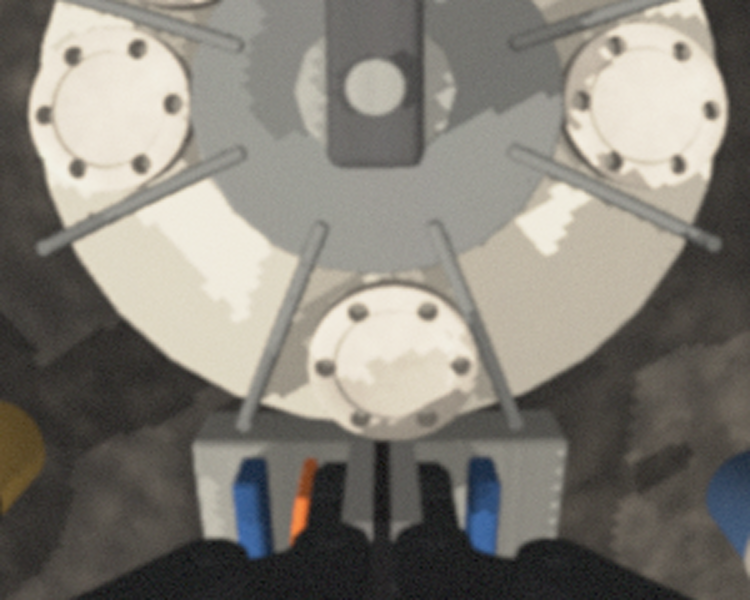

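Request:
apply_moves --pt "0.03 0 0 0 -1" --pt "0.06 0 0 0 -1" --pt "0.09 0 0 0 -1" --pt "0.09 0 0 0 -1" --pt "0.09 0 0 0 -1"

```text
clock: 21.45
tcp_pos: [541.3, -113.2, 22.7]
eef_rot: [-180.0, 0.0, 57.6]
wrist_force: [-1.3, -1.3, -0.1]
opening: -0.3
```

```bash
python3 look.py w15 -79.5
```

```text
[ 541.28484939 -113.20628954   22.7233158 ] [-1.31553687 -1.26482387 -0.07628367] -0.3175896626375027 [-77.03250787  -0.3090401 ]
-79.5 [-0.062  0.005 -0.007  0.001]
```

View pics/w15.png

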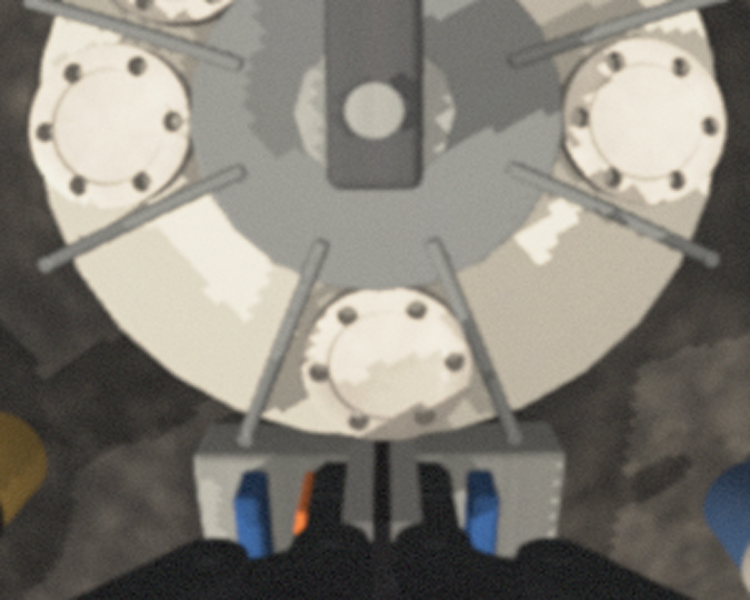

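Request:
apply_moves --pt "0.02 0 0 0 -1" --pt "0.04 0 0 0 -1" --pt "0.06 0 0 0 -1" --pt "0.06 0 0 0 -1"

```text
clock: 21.9
tcp_pos: [541.5, -112.5, 22.7]
eef_rot: [-179.9, 0.2, 57.7]
wrist_force: [-6.5, -6.5, 1.5]
opening: 0.3
```

```bash
python3 look.py w16 -79.5
```

```text
[ 541.51915892 -112.45477223   22.68038718] [-6.50220803 -6.52206356  1.50856023] 0.26122897673193307 [-76.2724315   -0.10419107]
-79.5 [-0.081  0.01  -0.008  0.001]
```

View pics/w16.png

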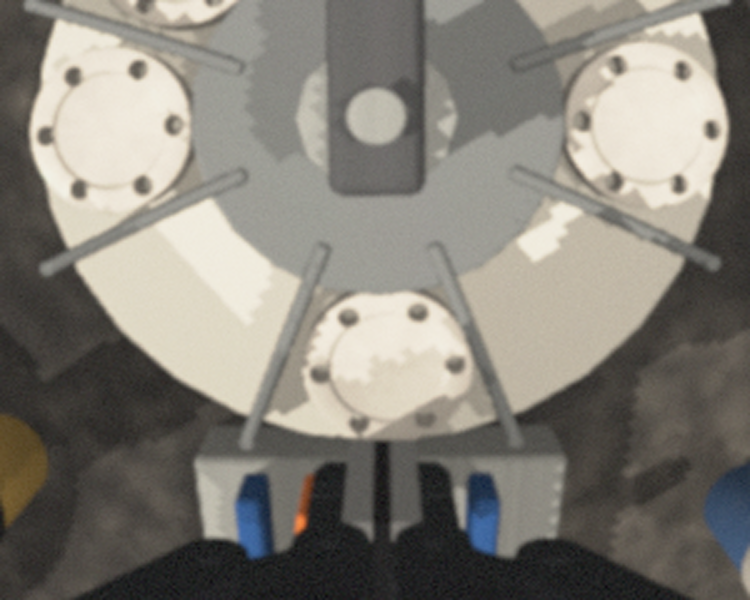

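Request:
apply_moves --pt "-0.06 0 0 0 -1" --pt "-0.12 0 0 0 -1" --pt "-0.15 0 -0.3 0 -1" --pt "-0.15 0 -0.8 0 -1" --pt "-0.15 0 -1.4 0 -1" --pt "-0.15 0 -2.2 0 -1" --pt "-0.15 0 -3.0 0 -1" --pt "-0.15 0 -3.5 0 -1" --pt "-1.0 0 -4.0 0 -1" --pt "-2.0 0 -4.0 0 -1"

```text
clock: 22.95
tcp_pos: [503.2, -179.2, 188.1]
eef_rot: [179.5, -0.1, 57.8]
wrist_force: [-0.2, -0.9, 0.2]
opening: 0.2
```

Request:
apply_moves --pt "-0.8 0 0 0 -1" --pt "-1.5 0 0 0 -1" --pt "-1.5 0 0 0 -1" --pt "-1.5 0 0 0 -1" --pt "-1.5 0 0 0 -1"

```text
clock: 23.45
tcp_pos: [468.5, -228.9, 183.4]
eef_rot: [180.0, -0.0, 57.7]
wrist_force: [0.5, -0.8, 0.4]
opening: 0.1
```

```bash
python3 look.py w17 -79.5; python3 - <<'E'
from h import *
from station import cams
c=cams.camera("top");np.savez("t4.npz",**c);cv2.imwrite("pics/t4.png",cv2.resize(c["frame"][160:260,165:295,::-1],None,fx=6,fy=6,interpolation=cv2.INTER_CUBIC))
p=w2p(c,(*st2w(-51.5,0),27));print(((p[0]-165+.5)*6-.5,(p[1]-160+.5)*6-.5))
E
```

```text
[ 468.54233511 -228.8675407   183.41608997] [ 0.47334626 -0.82209268  0.42300304] 0.06934054315331438 [-213.66592041   -0.86490145]
-79.5 [ 3.354e+00 -6.000e-03  4.010e+00  1.000e-03]
(np.float64(340.6485666169392), np.float64(281.5079118538958))
```

View pics/w17.png

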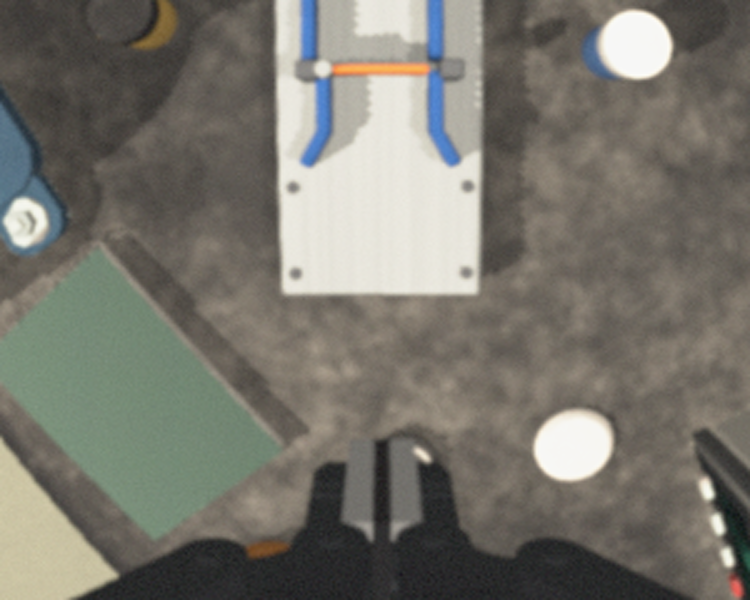

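View pics/t4.png

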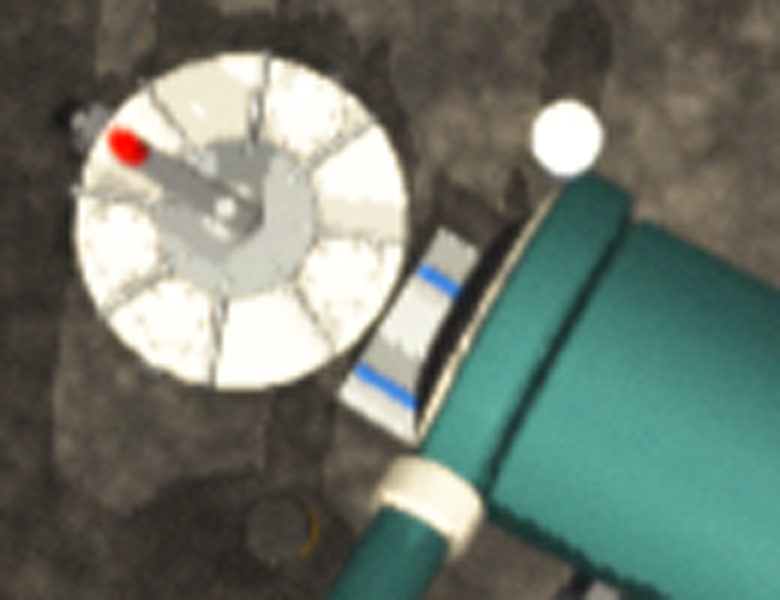

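```bash
python3 - <<'E'
from station import manip
print(manip.finish_job())
E
```

```text
the job is handed in; nothing more can be done
None
```

The job is done and handed in after about 23.5 s on the robot's clock. `finish_job` reports no verdict, so the results below are from my own checks.

**What I did**
- **Dial:** I caged the red peg loosely between the fingers. I swung it anticlockwise from click 1 to the stop, then clockwise four clicks along its arc.
- **Flange:** I picked up the blank flange and laid it on the bare deck. Then I pushed it with closed fingers through the flap and into the slot until it met the hub ring.

**Last checks**
- **Dial at the stop:** the fingers reached the stop position and the wrist picture showed the peg between them. The top camera was not used there.
- **Dial at click 4:** the last top picture shows the peg directly opposite the port.
- **Flange home:** pushing force rose to about 9 N over less than 1 mm of travel. The last pictures show the flange against the hub ring and lying where the home point projects.
- **Finger position:** at contact the fingers were about 3 mm further in than I had worked out. I took this to be calibration and finger size; I did not measure the flange's final position exactly.
- **Flap:** it was shut in the last wrist picture.
- **Objects to be left:** the two jars and the blank cap looked untouched. The bottle was not in the last pictures and the centring ring was mostly hidden behind the fingers, but nothing I did went near either.
- **Arm:** it was clear of everything, with wrist force about 1 N.

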